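Tightness check of three clamp nuts: find and flag the loose nut

TASK

Check the three hexagon nuts on the clamp rail: twist each clockwise (seen from above) until it resists firmly, with about half a newton metre, or, if it gives way easily, until it has turned about 30 degrees - two are tight, one is loose; do not force the tight ones further. Only when all three have been checked, take the aluminium marker block out of its holder and flag the loose one: lower the block gently, without letting it drop, fully down into the middle of the marker bay in front of that nut, lying flat with its 60 mm length from cheek to cheek, and let go. Never put it in another nut's bay, never turn a nut the wrong way, and leave everything else where it is.

Things in the scene. Friction and masses are not known exactly. Their poses are not given: they have to be found in the camera images.
- nut_a (a joint): turn of foot a's nut, rad, 0 as found, grows clockwise seen from above (tightening). All look alike; which is loose differs. Two are tight: 0.2 N m of friction plus a springy wind-up of about 3 N m/rad (0.2 rad: 0.8 N m while turning, about 0.4 while held still), keeping about 0.067 rad when let go. One is loose: 0.06 N m, stays where left. No nut rises
- nut_a_mid (a point): centre of the steel hexagon nut of foot a, on its upright axis (z up); turns with the nut. Nut 30 mm across flats, 34.6 over corners, 28 high: its underside is 25 mm and its top 53 mm above the bench; a stud 18 mm across sticks out 5 mm more (top 58 mm). Pairs of flats face along this point's x axis and at 60 and 120 degrees to it
- foot_a: clamp foot a: fixed round steel pedestal 58 mm across under nut a, with a washer 45 mm across (top 25 mm above the bench); origin on the nut's axis 6 mm above the bench, axes as the rail's
- bay_a (a point): middle of the floor of the marker bay that belongs to foot a, 90 mm from its nut along the rail's -x and 6 mm above the bench; axes as the rail's. Cheeks on both sides leave 67 mm between them along y; open at the top and towards +x and -x
- nut_b (a joint): turn of foot b's nut, rad, 0 as found, grows clockwise seen from above (tightening). All look alike; which is loose differs. Two are tight: 0.2 N m of friction plus a springy wind-up of about 3 N m/rad (0.2 rad: 0.8 N m while turning, about 0.4 while held still), keeping about 0.067 rad when let go. One is loose: 0.06 N m, stays where left. No nut rises
- nut_b_mid (a point): centre of the steel hexagon nut of foot b, on its upright axis (z up); turns with the nut. Nut 30 mm across flats, 34.6 over corners, 28 high: its underside is 25 mm and its top 53 mm above the bench; a stud 18 mm across sticks out 5 mm more (top 58 mm). Pairs of flats face along this point's x axis and at 60 and 120 degrees to it
- foot_b: clamp foot b: fixed round steel pedestal 58 mm across under nut b, with a washer 45 mm across (top 25 mm above the bench); origin on the nut's axis 6 mm above the bench, axes as the rail's
- bay_b (a point): middle of the floor of the marker bay that belongs to foot b, 90 mm from its nut along the rail's -x and 6 mm above the bench; axes as the rail's. Cheeks on both sides leave 67 mm between them along y; open at the top and towards +x and -x
- nut_c (a joint): turn of foot c's nut, rad, 0 as found, grows clockwise seen from above (tightening). All look alike; which is loose differs. Two are tight: 0.2 N m of friction plus a springy wind-up of about 3 N m/rad (0.2 rad: 0.8 N m while turning, about 0.4 while held still), keeping about 0.067 rad when let go. One is loose: 0.06 N m, stays where left. No nut rises
- nut_c_mid (a point): centre of the steel hexagon nut of foot c, on its upright axis (z up); turns with the nut. Nut 30 mm across flats, 34.6 over corners, 28 high: its underside is 25 mm and its top 53 mm above the bench; a stud 18 mm across sticks out 5 mm more (top 58 mm). Pairs of flats face along this point's x axis and at 60 and 120 degrees to it
- foot_c: clamp foot c: fixed round steel pedestal 58 mm across under nut c, with a washer 45 mm across (top 25 mm above the bench); origin on the nut's axis 6 mm above the bench, axes as the rail's
- bay_c (a point): middle of the floor of the marker bay that belongs to foot c, 90 mm from its nut along the rail's -x and 6 mm above the bench; axes as the rail's. Cheeks on both sides leave 67 mm between them along y; open at the top and towards +x and -x
- rail: fixed dark steel plate 6 mm thick that carries the three feet in a row along its y at 75 mm pitch (-75, 0, 75 mm), in any order; origin on the bench under the middle nut, z up, +x away from the robot. In front (-x) of each nut is its bay. Four upright cheeks, 40 mm long (x), 8 mm thick, centred at x -90, y +-37.5 and +-112.5 mm, tops 50 mm above the bench. Plate from x -117 to +33 mm, 241 mm wide (212 behind the bays)
- block: loose plain aluminium marker block, 40 (x) x 60 (y) x 36 (z) mm, about 0.23 kg, origin at the centre of its underside. It starts in the holder with only its two 40 mm wide ends free (grasp across the 60 mm); in a bay only its two 60 mm long sides are free (grasp across the 40 mm)
- holder: fixed dark steel holder of the block, 66 x 60 mm, origin under its middle on the bench, z up: floor 4 mm thick, two walls 60 mm long (y), 8 mm thick, tops 44 mm above the bench, 46 mm between them along x; open at the top and at both y ends. The block stands in it with its axes along the holder's
- nut_m20: bystander, not to be disturbed: loose big hexagon nut, 31 x 35 x 16 mm; origin at the centre of its underside
- nut_m16: bystander, not to be disturbed: loose hexagon nut, 25 x 28 x 13 mm; origin at the centre of its underside
- bolt_m16: bystander, not to be disturbed: hexagon bolt lying down, 29 x 81 x 26 mm, length along its y; origin at the centre of its underside
- cold_chisel: bystander, not to be disturbed: cold chisel, 22 x 173 x 20 mm, length along its y; origin at the centre of its underside

How it is judged:
By the outcome, as a careful person would: the job done as asked, in the order asked, and still so for the second after the job is handed in, with the robot touching nothing.
It also fails if it takes over 72 s, if anything falls off the work surface, if the arm or the gripper's body presses on something with over 40 N, if the wrist force passes 120 N, or if a joint passes its speed limit or range.

ROBOT

A 7-joint arm with a two-finger parallel gripper is mounted at the origin on a cart in front of the work surface, level with it; the furniture and walls round the work are solid. World frame = base frame: x ahead of the robot, y to its left, z up, the work surface at z = 0. Lengths are in mm, angles in rad, forces in N, time in s.
With the tool pointing down it reaches from about 425 to 875 mm from the base axis. Payload 9.9 kg.
Tool frame: the origin (TCP) lies midway between the tips of the shut fingers; the grasp point (between the pads) lies 19 mm behind it; z points along the fingers, x is the direction in which the jaws open and shut, and the axes are right-handed (so a half turn about z gives the same grasp; the last joint's range is limited). The gripper opens to 85 mm and grips with 20 to 120 N. Pads are 22 mm wide; open, the fingers measure 114 mm over their backs; the gripper's body (76 mm by 85 mm) begins 54 mm behind the grasp point. The pads swing forward as they close: fully open they stand 13 mm farther back than shut.
Start: joints at [1.256, 0.576, 0.025, 1.437, -0.015, 1.129, -0.057], TCP at [154.415, -657.104, 231.289] pointing down, gripper open.
Joint ranges: [-2.76, 2.76], [-0.34, 2.15], [-1.52, 1.57], [0.19, 2.46], [-1.09, 4.23], [0.17, 1.99], [-2.82, 2.82]. Speed limits (rad/s): [2.22, 2.22, 3.01, 3.01, 3.14, 3.14, 3.14].

INTERFACE

Orientations are given as [roll, pitch, yaw] about the fixed x, y, z axes, in that order (R = Rz(yaw) Ry(pitch) Rx(roll)).
In Python, from cell import ctrl gives the robot as it stands.
- The arm moves only by the tool arm_command, never from a script. Its arguments are lists of equal length, an entry for each row: "linear": the shift along the tool's x, y, z in mm, a list of three; "twist": the turn, a rotation vector about the tool's x, y, z in degrees, a list of three; "gripper": the opening, from 0 (shut) to 1 (fully open). In form: {"linear": [[dx, dy, dz], ...], "twist": [[ax, ay, az], ...], "gripper": [gripper, ...]}. A call has 1 to 20 rows; each row is the pose to reach, as a shift and turn from the pose measured when the call began, along the tool's axes at that moment; what a row does not reach only later rows make up. A row lasts 1/8 s, in which the tool goes at most 62.5 mm and 10.7 degrees, less where a joint would pass 70% of its speed; a pose out of reach is approached as far as the arm can. A call with a gripper value outside its range is refused whole. The fingers move at their own pace and stop on an object; the grip force is fixed at half the most. Time passes only in rows, so rows that repeat a pose let the fingers close. It gives the time, the measured TCP pose, the force and the opening at its end, in the units of the state.
- ctrl.observe(): the state, without advancing time (a new reading comes with each control period).
- ctrl.capture(name): name is "scene" or "top" or "wrist"; returns a dict with "color" (384x512x3 uint8, red, green, blue), "range_z" (384x512 float32, mm along the optical axis (not along the pixel's ray), 0 where there is no reading), "camera_matrix" (3x3 intrinsics, pixels), "eye" and "rotation" of the camera in the world. Camera axes: x right, y up, looking along -z (the intrinsics and any distortion apply to the point x, -y, -z); pixel columns grow to the right and rows downward; lengths in mm; the calibration is good to about 2 mm. The wrist camera is an equidistant fisheye: a pixel r from the principal point sees the ray r / f radians off the axis. A picture is of the moment at which its call begins.
- ctrl.job_done(): hands the job in, once; it reports no verdict.
Trained networks look in a picture, given as the dict that the camera call returned (one of the last four; its "shot" number tells which), for a name from the list of things; names that differ only in an ending like _2 or _b are one class to them, and where a whole thing is asked for, a point or a joint stands for the part that bears it (a point fixed in the world has none). Each returns a list of dicts, best first, with "confidence" (0 to 1); they miss things now and then, are a little off and sometimes report something else, mostly with a low value. They report only what shows in the picture. A call takes as long as a camera call.
- ctrl.search_frame(picture, label): "centre" ([column, row] as shares, 0 to 1, of the picture: columns of its width, rows of its height, amid what is visible of it).
The state is a dict: "clock": time; "joint_pos": joint angles; "qvel": joint speeds; "joint_efforts": joint torques, N m; "eef_pos": TCP position; "tcp_rot": TCP orientation; "ft_force": force on the tool from outside, world axes, zero at the start; "ft_torque": the same for the moment, N m; "width": opening from 0.0 (shut) to 1.0 (fully open).
Only numpy, scipy, OpenCV 4.12 (cv2) and the standard library are available. Lean on these libraries where they do the work, as an engineer would, in place of code of your own. Each camera call takes 0.05 s, during which the arm holds its last target. There are 200 camera calls.

## Working session

There is one attempt and no reset: what is moved stays moved. The work goes in short steps, Python scripts to look and compute and a tool call to move; the robot and the scene stay as the last step left them, time stands still between calls to the robot, and variables do not carry over. Pictures are saved under pics/ and viewed, about 8 in all and at most 12, crops included, and the job is handed in when it is done.

Besides the shell and the picture viewer there is one more tool, called after "Request:" as name(argument=value, ...), one argument or row to a line, values as JSON. arm_command: Moves the arm, as the interface text tells. Its arguments: {"type":"object","properties":{"linear":{"type":"array","items":{"type":"array","items":{"type":"number"}}},"twist":{"type":"array","items":{"type":"array","items":{"type":"number"}}},"gripper":{"type":"array","items":{"type":"number"}}},"required":["linear","twist","gripper"]}

```bash
mkdir -p pics; ls; cat > h.py <<'E'
import numpy as np, cv2
from cell import ctrl
def world(p, u, v, z=None):
    """pixel -> world (pinhole); with z: intersect plane z, else use range"""
    K=p["camera_matrix"]; d=np.array([(u-K[0,2])/K[0,0], -(v-K[1,2])/K[1,1], -1.0])
    R=np.array(p["rotation"]); e=np.array(p["eye"]); w=R@d
    s=p["range_z"][int(round(v)),int(round(u))] if z is None else (z-e[2])/w[2]
    return e+s*w
def cloud(p):
    K=p["camera_matrix"]; v,u=np.mgrid[:384,:512]
    d=np.stack([(u-K[0,2])/K[0,0], -(v-K[1,2])/K[1,1], -np.ones_like(u,float)],-1)*p["range_z"][...,None]
    return d@np.array(p["rotation"]).T+np.array(p["eye"])
E
python3 - <<'E'
from h import *
print(ctrl.observe())
ps={n:ctrl.capture(n) for n in("scene","top")}
for n,p in ps.items():
    print(n,p["eye"],np.round(p["rotation"],3).tolist(),p["camera_matrix"].tolist(),[k for k in p])
    cv2.imwrite(f"pics/{n}0.png",cv2.resize(p["color"][...,::-1],(768,576)))
    for l in["nut_a","foot_a","rail","block","holder","nut_m20","nut_m16","bolt_m16","cold_chisel"]:
        for r in ctrl.search_frame(p,l)[:4]:
            if r["confidence"]<.3: continue
            u,v=r["centre"][0]*512,r["centre"][1]*384
            print(n,l,round(r["confidence"],2),round(u),round(v),np.round(world(p,u,v)))
np.savez("top0.npz",**{k:np.array(v) for k,v in ps["top"].items()})
E
```

```text
pics
{'clock': 0.0, 'joint_pos': array([ 1.25618566,  0.57653454,  0.02485369,  1.43789788, -0.01497735,
        1.12897542, -0.05653385]), 'qvel': array([ 0.00107397, -0.00052291,  0.00143652,  0.00031588,  0.00105538,
        0.00076659,  0.00023661]), 'joint_efforts': array([-7.19001946e-04, -7.65762663e+01,  2.25125872e+00, -2.85955811e+01,
        1.54906686e-02,  1.28411088e-02, -3.16521346e-05]), 'eef_pos': array([ 154.3108148 , -656.6739564 ,  230.44480731]), 'tcp_rot': array([ 3.14148184e+00,  1.62678757e-03, -1.33998372e+00]), 'ft_force': array([-0.34352731,  0.64234965, -0.11341432]), 'ft_torque': array([0.02990086, 0.05376388, 0.02655515]), 'width': 1.002553603214815}
scene [ 36.58298138 327.56421544 459.39655582] [1.077, -0.003, -2.529] [[437.69619286473596, 0.0, 257.1681134008697], [0.0, 437.69619286473596, 192.3720691296438], [0.0, 0.0, 1.0]] ['color', 'range_z', 'camera_matrix', 'eye', 'rotation', 'shot']
scene nut_a 0.78 237 189 [2232. 2523. 2655.]
scene nut_a 0.65 218 206 [2055. 2346. 2478.]
scene nut_a 0.54 201 224 [1857. 2148. 2280.]
scene foot_a 0.9 205 233 [1892
[... 1146 characters left out ...]
. 1101. 2294.]
top block 0.58 246 172 [1669. 1082. 2275.]
top holder 0.66 282 163 [1699. 1112. 2304.]
top holder 0.62 308 235 [1679. 1092. 2285.]
top nut_m20 0.67 308 236 [1681. 1094. 2287.]
top nut_m20 0.62 194 205 [1717. 1130. 2323.]
top nut_m20 0.53 348 164 [1806. 1219. 2412.]
top nut_m16 0.67 308 236 [1681. 1094. 2287.]
top nut_m16 0.62 194 205 [1717. 1130. 2323.]
top nut_m16 0.53 348 164 [1806. 1219. 2412.]
top bolt_m16 0.71 214 178 [1650. 1064. 2256.]
top bolt_m16 0.69 246 172 [1669. 1082. 2274.]
top bolt_m16 0.52 306 140 [1778. 1191. 2384.]
top cold_chisel 0.87 240 257 [1680. 1093. 2285.]
top cold_chisel 0.67 215 176 [1651. 1064. 2257.]
top cold_chisel 0.65 249 169 [1678. 1091. 2283.]
```

The camera rotation comes as roll/pitch/yaw, so I'll fix the helper and fit the geometry.

```bash
sed -i 's/^from cell/from scipy.spatial.transform import Rotation as Ro\nfrom cell/; s/np.array(p\["rotation"\])/Ro.from_euler("xyz",p["rotation"]).as_matrix()/' h.py
python3 - <<'E'
from h import *
p=ctrl.capture("top"); c=cloud(p); np.save("ctop.npy",c); cv2.imwrite("pics/topraw.png",p["color"][...,::-1])
for n,u,v in[("nut",279,163),("nut",245,172),("nut",215,178),("block",310,230),("m",308,236),("x",194,205),("y",348,164),("z",306,140),("chisel",240,257)]:
    print(n,u,v,np.round(c[v,u]))
x0,y0,x1,y1=150,110,380,290
cv2.imwrite("pics/crop1.png",cv2.resize(p["color"][y0:y1,x0:x1,::-1],None,fx=3.4,fy=3.3,interpolation=cv2.INTER_CUBIC)[:600])
E
```

```text
nut 279 163 [ 526. -307.   58.]
nut 245 172 [ 504. -233.   60.]
nut 215 178 [ 490. -168.   54.]
block 310 230 [ 382. -377.   41.]
m 308 236 [ 369. -373.   40.]
x 194 205 [ 437. -115.   -1.]
y 348 164 [ 542. -471.    0.]
z 306 140 [ 592. -370.   19.]
chisel 240 257 [ 321. -226.   16.]
```

View pics/crop1.png

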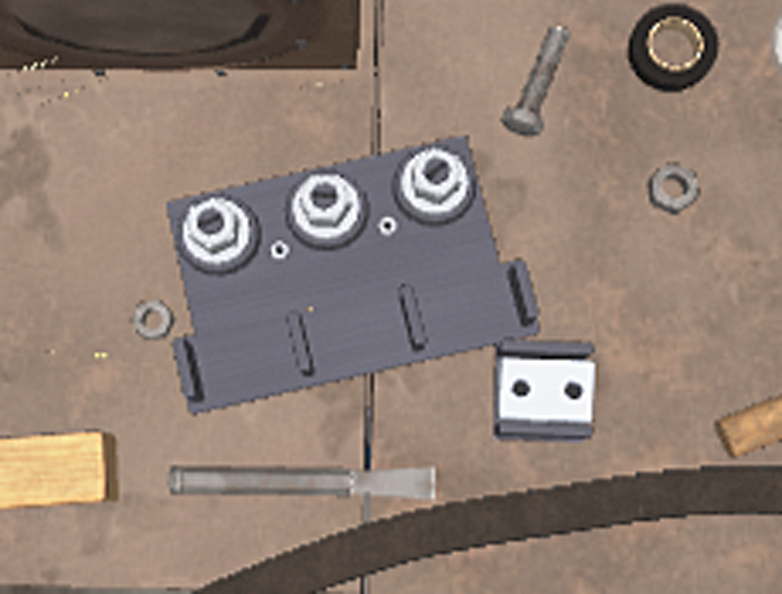

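View pics/scene0.png

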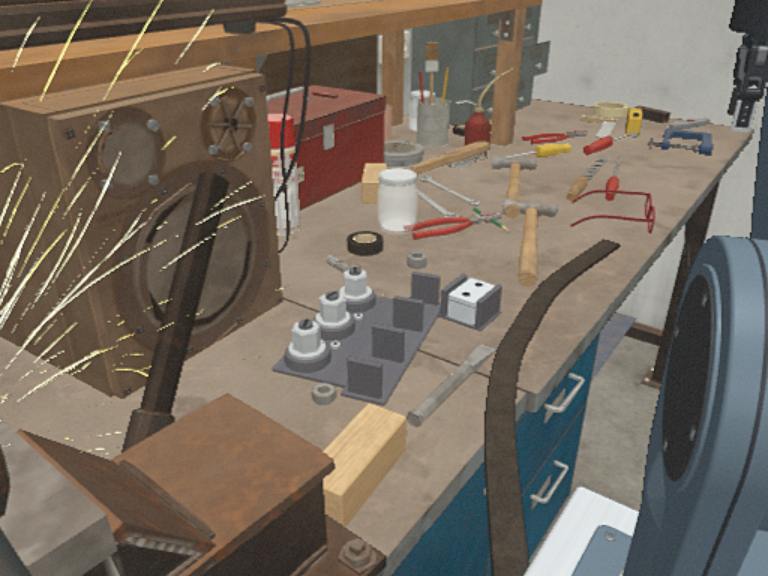

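The top crop shows three nuts in a row (crop px (215,230), (325,205), (435,180)) and four cheeks below them. The holder with the white block is at (545,390), with its ends facing left and right. The chisel is at (300,480) and the speaker box is at the upper left. The scene view agrees. Next I'll fit poses from the depth data.

```bash
python3 - <<'E'
from h import *
c=np.load("ctop.npy").reshape(-1,3)
def sel(lo,hi,b): 
    m=(c[:,2]>lo)&(c[:,2]<hi)&(c[:,0]>b[0])&(c[:,0]<b[1])&(c[:,1]>b[2])&(c[:,1]<b[3]); return c[m]
rail=(380,560,-350,-100)
def comps(P,s=2.0):
    ij=np.floor((P[:,:2]-[300,-450])/s).astype(int); g=np.zeros((200,200),np.uint8); g[ij[:,0],ij[:,1]]=1
    g=cv2.dilate(g,np.ones((3,3),np.uint8)); n,L=cv2.connectedComponents(g); l=L[ij[:,0],ij[:,1]]
    for k in range(1,n):
        q=P[l==k]
        if len(q)>5:
            (cx,cy),wh,a=cv2.minAreaRect(q[:,:2].astype(np.float32)); print(len(q),"ctr",round(cx,1),round(cy,1),np.round(wh,1),round(a,1),"mean",np.round(q.mean(0),1))
print("nuts/cheeks 44..62");comps(sel(44,62,rail))
print("washer+ 20..30");comps(sel(20,30,rail))
print("block/hold");comps(sel(36,50,(330,430,-430,-330)))
print("chisel etc");comps(sel(6,30,(300,345,-330,-100)))
print("bench z near",np.median(sel(-10,10,(420,500,-450,-400))[:,2]))
q=sel(100,900,(300,800,-500,100)); print("tall", q.min(0),q.max(0)) if len(q) else 0
for x in range(440,700,40):
    r=sel(65,900,(x,x+40,-500,60)); print(x,len(r),(r[:,1].min(),r[:,1].max(),r[:,2].max()) if len(r) else "")
q=sel(3,9,rail); print("plate",len(q),cv2.minAreaRect(q[:,:2].astype(np.float32)))
E
```

```text
nuts/cheeks 44..62
65 ctr 397.4 -146.4 [36.6  7.8] 14.8 mean [ 397.2 -146.7   49.1]
66 ctr 415.6 -218.9 [39.2  7.8] 14.6 mean [ 415.7 -219.1   49. ]
67 ctr 433.9 -291.5 [40.   7.5] 15.3 mean [ 433.7 -291.5   49. ]
165 ctr 492.6 -159.8 [29.9 31.7] 82.5 mean [ 491.7 -160.5   53.8]
165 ctr 510.9 -232.7 [32.7 28.9] 26.9 mean [ 510.5 -232.8   53.9]
168 ctr 530.3 -305.0 [32.9 29.9] 10.6 mean [ 529.2 -304.7   53.6]
washer+ 20..30
162 ctr 491.7 -161.0 [51.3 48.2] 59.1 mean [ 487.2 -165.1   23.5]
165 ctr 511.2 -232.7 [50.6 50.6] 32.1 mean [ 505.3 -233.9   23.6]
149 ctr 530.4 -305.2 [49.3 49.7] 63.9 mean [ 523.  -305.2   23.9]
block/hold
714 ctr 388.6 -378.0 [61.5 61. ] 0.2 mean [ 388.  -378.2   40.6]
chisel etc
105 ctr 307.3 -301.1 [12.9 57.2] 1.8 mean [ 305.3 -308.9   21. ]
10 ctr 317.1 -100.4 [10.9  0.5] 5.5 mean [ 315.4 -100.5   20. ]
643 ctr 324.4 -222.5 [ 19.8 170.9] 1.3 mean [ 324.6 -222.4   13.1]
bench z near -0.4413712476425644
tall [ 300.0311815  -499.99146601  100.00317425] [790.19678572  99.99492081 479.09663635]
440 584 (np.float64(-49.386033954755874), np.float64(59.926666915704686), np.float64(388.1992763384321))
480 416 (np.float64(-85.22873896856319), np.float64(56.799674885905745), np.float64(362.1577476692664))
520 22 (np.float64(-117.0636336033441), np.float64(52.19855261216628), np.float64(199.97514260081357))
560 28 (np.float64(-153.204767136987), np.float64(56.37925996962906), np.float64(314.6452120894875))
600 12647 (np.float64(-316.66177946402763), np.float64(59.06991160239687), np.float64(479.0966363498605))
640 10674 (np.float64(-497.91841326524457), np.float64(59.9952813106226), np.float64(455.3105163153957))
680 4409 (np.float64(-499.99146601189705), np.float64(-249.95080576238902), np.float64(364.09145003813126))
plate 3943 ((469.6250305175781, -225.23683166503906), (176.6786346435547, 249.32223510742188), 1.6710933446884155)
```

```bash
cat >> h.py <<'E'
def to(x,y,z,yawdeg):
    """shift/turn in tool axes from the present pose to a tool-down pose"""
    s=ctrl.observe(); R=Ro.from_euler("xyz",s["tcp_rot"]); T=Ro.from_euler("xyz",[np.pi,0,np.radians(yawdeg)])
    print("lin",np.round(R.inv().apply(np.array([x,y,z])-s["eef_pos"]),1),"twist",np.round((R.inv()*T).as_rotvec(degrees=True),1))
def st():
    s=ctrl.observe(); print("t",round(s["clock"],2),"pos",np.round(s["eef_pos"],1),"rpy",np.round(np.degrees(s["tcp_rot"]),2),"F",np.round(s["ft_force"],1),"M",np.round(s["ft_torque"],2),"w",round(s["width"],3),"q7",np.round(s["joint_pos"],2))
E
python3 -c "
from h import *
to(485,-240,190,14.6)"
```

```text
lin [-330.4 -417.3   41.3] twist [ -0.    0.  -91.4]
```

Request:
arm_command(
  linear=[
    [-330,-417,0],
    [-330,-417,0],
    [-330,-417,0],
    [-330,-417,0],
    [-330,-417,0],
    [-330,-417,0],
    [-330,-417,0],
    [-330,-417,20],
    [-330,-417,41],
    [-330,-417,41],
    [-330,-417,41],
    [-330,-417,41],
  ],
  twist=[
    [0,0,-10],
    [0,0,-20],
    [0,0,-30],
    [0,0,-40],
    [0,0,-50],
    [0,0,-60],
    [0,0,-70],
    [0,0,-80],
    [0,0,-91],
    [0,0,-91],
    [0,0,-91],
    [0,0,-91],
  ],
  gripper=[1,1,1,1,1,1,1,1,1,1,1,1],
)

```text
clock: 2.55
eef_pos: [484.4, -242.0, 190.9]
tcp_rot: [3.14, -0.0, 0.245]
ft_force: [1.2, 0.2, 0.1]
width: 1.001
```

```bash
python3 - <<'E'
from h import *
st()
p=ctrl.capture("wrist"); print(p["eye"],np.degrees(p["rotation"]),p["camera_matrix"])
np.savez("w1.npz",**{k:np.array(v) for k,v in p.items()})
print((p["range_z"]>0).mean())
cv2.imwrite("pics/w1.png",cv2.resize(p["color"][...,::-1],(768,576),interpolation=cv2.INTER_CUBIC))
for r in ctrl.search_frame(p,"nut_a"): print(r["confidence"],r["centre"][0]*512,r["centre"][1]*384)
E
```

```text
t 2.55 pos [ 484.4 -242.   190.9] rpy [ 1.7993e+02 -1.0000e-02  1.4020e+01] F [1.2 0.2 0.1] M [ 0.03 -0.03 -0.05] w 1.001 q7 [ 0.69  0.44 -0.46  1.84  0.24  0.91  0.37]
[ 463.72770241 -160.62234129  333.04030634] [-1.93228050e+01 -1.24649903e-02  1.40479749e+01] [[297.31863964   0.         264.22798982]
 [  0.         297.31863964 194.0650466 ]
 [  0.           0.           1.        ]]
0.9958394368489584
0.94 290.7136 176.2176
0.6 294.7072 103.4112
0.56 290.0992 241.30559999999997
```

View pics/w1.png

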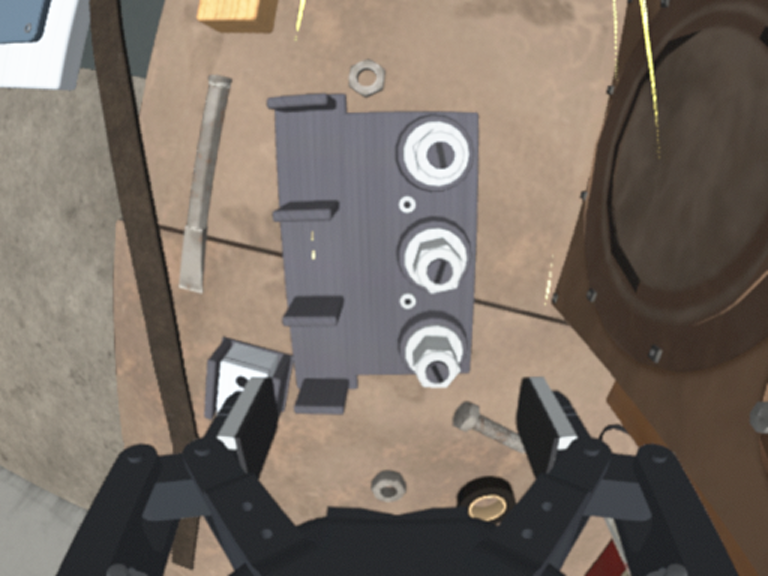

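The wrist view shows all three nuts (px (440,155), (440,260), (437,360)), the cheeks, the holder and the chisel. I'll rectify it to the z=53 plane and fit the hexagons.

```bash
cat >> h.py <<'E'
def wproj(p,X):
    """world points -> fisheye pixels"""
    R=Ro.from_euler("xyz",p["rotation"]).as_matrix(); d=(np.asarray(X,float)-p["eye"])@R; K=p["camera_matrix"]
    x,y,z=d[...,0],-d[...,1],-d[...,2]; r=np.hypot(x,y); s=np.arctan2(r,z)/np.maximum(r,1e-9)
    return np.stack([K[0,0]*x*s+K[0,2],K[1,1]*y*s+K[1,2]],-1)
def ortho(p,cx,cy,z,half,n,key="color"):
    g=np.linspace(-half,half,n); X=np.stack([*np.meshgrid(cx+g,cy+g,indexing="ij"),np.full((n,n),float(z))],-1)[::-1,::-1]  # up=+x left=+y
    m=wproj(p,X).astype(np.float32); return cv2.remap(np.asarray(p[key]),m[...,0],m[...,1],cv2.INTER_CUBIC if key=="color" else cv2.INTER_NEAREST)
def wcloud(p):
    K=p["camera_matrix"]; v,u=np.mgrid[:384,:512]; a=(u-K[0,2])/K[0,0]; b=(v-K[1,2])/K[1,1]; r=np.hypot(a,b)+1e-9
    t=np.tan(r)/r; d=np.stack([a*t,-b*t,-np.ones_like(a)],-1)*np.asarray(p["range_z"])[...,None]
    return d@Ro.from_euler("xyz",p["rotation"]).as_matrix().T+np.array(p["eye"])
E
python3 - <<'E'
from h import *
from scipy.optimize import minimize
p=dict(np.load("w1.npz")); c=wcloud(p).reshape(-1,3)
ims=[]
for cx,cy in[(530.4,-305.2),(511.2,-232.7),(492,-160.5)]:
    P=c[(np.hypot(c[:,0]-cx,c[:,1]-cy)<26)&(c[:,2]>48)]
    T=P[(P[:,2]>51)&(P[:,2]<55)]; S=P[P[:,2]>56]
    print(len(T),len(S),"top z",np.median(T[:,2]),"stud",np.round(S.mean(0),1),"top mean",np.round(T.mean(0),1))
    # hexagon as tightest fit of top pts: minimise overflow + circumscribed coverage
    b=None
    for a in range(0,60):
        n=np.radians(a+np.array([0,60,120])); pr=T[:,:2]@np.array([np.cos(n),np.sin(n)])
        w=np.percentile(pr,98.5,axis=0)-np.percentile(pr,1.5,axis=0); 
        if b is None or w.sum()<b[0]: b=(w.sum(),a,w)
    print("flat normal angle",b)
    ims.append(cv2.resize(ortho(p,cx,cy,53,26,260),(380,380)))
im=np.hstack(ims)
cv2.imwrite("pics/o1.png",cv2.resize(im[...,::-1],(798,266)))
E
```

```text
334 192 top z 52.76732717748459 stud [ 529.6 -306.6   58. ] top mean [ 529.1 -304.3   52.7]
flat normal angle (np.float64(84.72873462528963), 41, array([28.50492346, 28.3817976 , 27.84201356]))
459 8643 top z 52.91361484750894 stud [ 510.7 -225.   256.2] top mean [ 509.8 -233.8   52.8]
flat normal angle (np.float64(84.90930172977983), 54, array([28.01036431, 28.65916164, 28.23977578]))
533 274 top z 52.675498178261364 stud [ 491.8 -162.2   57.9] top mean [ 491.3 -162.2   52.7]
flat normal angle (np.float64(84.68201302900391), 29, array([28.53204126, 28.09522684, 28.05474492]))
```

View pics/o1.png

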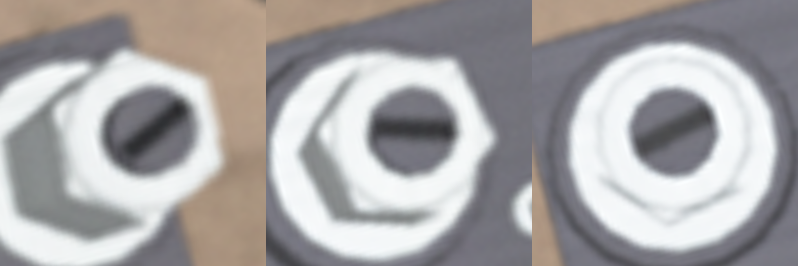

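Flat normals (mod 60) read off at about 41°, 54° and 29° for right, middle and left, and the picture corners agree. I'll move above the left nut at its jaw yaw and refine there.

```bash
cat >> h.py <<'E'
def hexfit(p,cx,cy):
    from scipy.optimize import minimize
    c=wcloud(p); c=c[(np.hypot(c[...,0]-cx,c[...,1]-cy)<24)&(c[...,2]>50.5)&(c[...,2]<60)]
    T=c[c[:,2]<55,:2]; S=c[c[:,2]>56.5,:2]
    res=[]
    for q in(1,2,4):
        w=[]
        for a in np.arange(0,60,.5):
            n=np.radians(a+np.array([0,60,120])); pr=T@np.array([np.cos(n),np.sin(n)]); w.append((np.percentile(pr,100-q,axis=0)-np.percentile(pr,q,axis=0)).sum())
        w=np.array(w); k=w.argmin(); idx=np.arange(k-6,k+7); f=np.polyfit(idx,w[idx%120],2); res.append(-f[1]/2/f[0]*.5)
    a=np.mean(res); n=np.radians(a+np.array([0,60,120])); N=np.array([np.cos(n),np.sin(n)]); pr=T@N
    mid=(np.percentile(pr,99,axis=0)+np.percentile(pr,1,axis=0))/2; ctr=np.linalg.lstsq(N.T,mid,rcond=None)[0]
    (sx,sy),sr=cv2.minEnclosingCircle(S.astype(np.float32)) if len(S)>3 else ((0,0),0)
    print("N",len(T),len(S),"ang",np.round(res,1),"ctr",np.round(ctr,1),"stud",round(sx,1),round(sy,1),"d",round(2*sr,1))
E
python3 - <<'E'
from h import *
p=dict(np.load("w1.npz"))
for c in[(530.4,-305.2),(511.2,-232.7),(492,-161.5)]: hexfit(p,*c)
to(492,-161.5,120,28)
E
```

```text
N 357 187 ang [38.  30.6 24.1] ctr [ 530.1 -306.9] stud 529.5 -307.1 d 18.4
N 483 235 ang [54.2 49.1 42. ] ctr [ 510.9 -234.8] stud 511.5 -234.6 d 17.7
N 560 265 ang [27.1 29.7 41.6] ctr [ 491.9 -162.1] stud 491.8 -162.1 d 17.6
lin [ 26.7 -76.   70.8] twist [  0.1  -0.  -13.9]
```

Request:
arm_command(
  linear=[
    [27,-76,71],
    [27,-76,71],
    [27,-76,71],
    [27,-76,71],
  ],
  twist=[
    [0,0,-7],
    [0,0,-14],
    [0,0,-14],
    [0,0,-14],
  ],
  gripper=[0.65,0.65,0.65,0.65],
)

```text
clock: 3.15
eef_pos: [492.5, -162.6, 120.4]
tcp_rot: [3.139, -0.0, 0.487]
ft_force: [0.0, -0.2, 0.7]
width: 0.65
```

```bash
python3 - <<'E'
from h import *
st()
p=ctrl.capture("wrist"); np.savez("w2.npz",**{k:np.array(v) for k,v in p.items()})
hexfit(p,492,-162)
a=ortho(p,492,-162,53,26,396); b=ortho(p,492,-162,25,40,396)
cv2.imwrite("pics/o2.png",np.hstack([a,b])[...,::-1])
c=wcloud(p); P=c[(np.hypot(c[...,0]-492,c[...,1]+162)<24)&(c[...,2]>27)&(c[...,2]<50)]
print(len(P), P.min(0),P.max(0))
E
```

```text
t 3.15 pos [ 492.5 -162.6  120.4] rpy [ 1.7988e+02 -1.0000e-02  2.7930e+01] F [ 0.  -0.2  0.7] M [-0.03  0.02  0.07] w 0.65 q7 [ 0.56  0.51 -0.49  1.97  0.35  0.74  0.35]
N 770 403 ang [29.8 18.6 46.2] ctr [ 492.  -161.5] stud 492.2 -162.0 d 17.8
321 [ 475.05019829 -176.79978774   27.02036801] [ 503.17869643 -146.41283756   49.96498973]
```

View pics/o2.png

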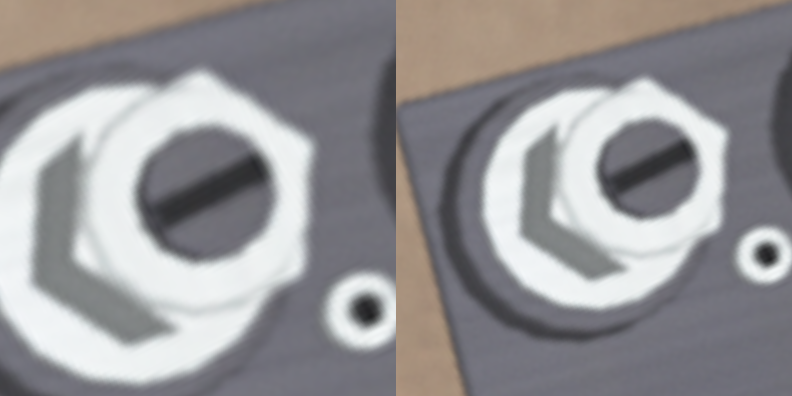

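```bash
cat >> h.py <<'E'
def sidefit(p,cx,cy):
    from scipy.optimize import least_squares
    c=wcloud(p); P=c[(np.hypot(c[...,0]-cx,c[...,1]-cy)<19.5)&(c[...,2]>29)&(c[...,2]<49)][:,:2]
    def f(v,full=False):
        n=np.radians(v[2]+60*np.arange(6)); d=(P-v[:2])@np.array([np.cos(n),np.sin(n)])
        return np.r_[d.max(1)-15,(v[0]-cx)*2,(v[1]-cy)*2]
    best=min((least_squares(f,[cx,cy,a],loss="soft_l1",f_scale=.5) for a in range(0,60,5)),key=lambda r:r.cost)
    print("side",len(P),"ctr",np.round(best.x[:2],1),"ang",round(best.x[2]%60,1),"rms",round(np.std(best.fun),2))
E
python3 - <<'E'
from h import *
p=dict(np.load("w2.npz")); sidefit(p,492.1,-161.9); 
p=dict(np.load("w1.npz")); sidefit(p,491.8,-162.1); sidefit(p,511.3,-234.7);sidefit(p,529.8,-307)
to(492,-161.8,29,25.5)
E
```

```text
side 276 ctr [ 492.3 -162.3] ang 26.4 rms 0.17
side 22 ctr [ 491.8 -162.4] ang 25.5 rms 0.21
side 135 ctr [ 511.3 -235. ] ang 57.9 rms 0.21
side 227 ctr [ 530.3 -307. ] ang 39.8 rms 0.37
lin [-0.1 -1.6 91.6] twist [ 0.2 -0.   2.4]
```

Request:
arm_command(
  linear=[
    [0,-1,30],
    [0,-1,55],
    [0,-1,75],
    [0,-1,91],
    [0,-1,91],
    [0,-1,91],
  ],
  twist=[
    [0,0,3.4],
    [0,0,3.4],
    [0,0,3.4],
    [0,0,3.4],
    [0,0,3.4],
    [0,0,3.4],
  ],
  gripper=[0.65,0.65,0.65,0.65,0.65,0.65],
)

```text
clock: 3.95
eef_pos: [492.8, -162.6, 30.3]
tcp_rot: [3.138, -0.001, 0.427]
ft_force: [0.2, -0.4, 1.0]
width: 0.652
```

```bash
python3 -c "
from h import *
st(); to(492.2,-162,29,24.5)"
```

```text
t 3.95 pos [ 492.8 -162.6   30.3] rpy [ 1.7981e+02 -8.0000e-02  2.4450e+01] F [ 0.2 -0.4  1. ] M [ 0.01 -0.    0.01] w 0.652 q7 [ 0.48  0.64 -0.37  2.05  0.46  0.52  0.2 ]
lin [-0.3 -0.8  1.3] twist [ 0.2 -0.1 -0. ]
```

Free of contact and aligned, so I'll close.

Request:
arm_command(
  linear=[
    [0,-0.8,0.8],
    [0,-0.8,0.8],
    [0,-0.8,0.8],
    [0,-0.8,0.8],
    [0,-0.8,0.8],
    [0,-0.8,0.8],
    [0,-0.8,0.8],
    [0,-0.8,0.8],
  ],
  twist=[
    [0,0,0],
    [0,0,0],
    [0,0,0],
    [0,0,0],
    [0,0,0],
    [0,0,0],
    [0,0,0],
    [0,0,0],
  ],
  gripper=[0.5,0.4,0,0,0,0,0,0],
)

```text
clock: 4.95
eef_pos: [492.7, -162.0, 30.2]
tcp_rot: [3.137, -0.002, 0.427]
ft_force: [-0.7, -0.3, 6.9]
width: 0.336
```

```bash
python3 -c "
from h import *
st()"
```

```text
t 4.95 pos [ 492.7 -162.    30.2] rpy [ 1.7976e+02 -1.1000e-01  2.4470e+01] F [-0.7 -0.3  6.9] M [0.03 0.41 0.09] w 0.336 q7 [ 0.48  0.64 -0.37  2.05  0.46  0.52  0.19]
```

Request:
arm_command(
  linear=[
    [0,0,0],
    [0,0,0],
    [0,0,0],
    [0,0,0],
  ],
  twist=[
    [0,0,1],
    [0,0,2],
    [0,0,3],
    [0,0,4],
  ],
  gripper=[0,0,0,0],
)

```text
clock: 5.45
eef_pos: [492.6, -162.0, 30.2]
tcp_rot: [3.137, -0.002, 0.356]
ft_force: [-0.9, -0.4, 2.3]
width: 0.335
```

```bash
python3 -c "
from h import *
st()"
```

```text
t 5.45 pos [ 492.6 -162.    30.2] rpy [ 1.7976e+02 -1.1000e-01  2.0420e+01] F [-0.9 -0.4  2.3] M [-0.05  0.23  0.47] w 0.335 q7 [ 0.46  0.64 -0.35  2.05  0.44  0.52  0.14]
```

Request:
arm_command(
  linear=[
    [0,0,0],
    [0,0,0],
  ],
  twist=[
    [0,0,0.5],
    [0,0,1],
  ],
  gripper=[0,0],
)

```text
clock: 5.7
eef_pos: [492.6, -162.0, 30.2]
tcp_rot: [3.137, -0.002, 0.339]
ft_force: [-0.8, -0.3, 2.3]
width: 0.336
```

```bash
python3 -c "
from h import *
st()"
```

```text
t 5.7 pos [ 492.6 -162.    30.2] rpy [ 1.7976e+02 -1.1000e-01  1.9400e+01] F [-0.8 -0.3  2.3] M [-0.14  0.17  0.54] w 0.336 q7 [ 0.46  0.64 -0.35  2.05  0.43  0.51  0.13]
```

Left nut is tight: 0.54 N m after about 6°. I'll release, lift, and go over the middle nut.

```bash
python3 -c "
from h import *
to(511.3,-234.5,120,-3)"
```

```text
lin [ -6.3  74.9 -89.5] twist [ 0.2 -0.2 22.4]
```

Request:
arm_command(
  linear=[
    [0,0,0],
    [0,0,0],
    [0,0,0],
    [0,0,-30],
    [0,0,-60],
    [-6,75,-89],
    [-6,75,-89],
    [-6,75,-89],
    [-6,75,-89],
  ],
  twist=[
    [0,0,0],
    [0,0,0],
    [0,0,0],
    [0,0,0],
    [0,0,0],
    [0,0,8],
    [0,0,16],
    [0.2,-0.2,22.4],
    [0.2,-0.2,22.4],
  ],
  gripper=[0.65,0.65,0.65,0.65,0.65,0.65,0.65,0.65,0.65],
)

```text
clock: 6.82
eef_pos: [511.5, -234.6, 119.6]
tcp_rot: [3.141, 0.001, -0.052]
ft_force: [-0.2, 0.2, 0.3]
width: 0.651
```

```bash
python3 - <<'E'
from h import *
st()
p=ctrl.capture("wrist"); np.savez("w3.npz",**{k:np.array(v) for k,v in p.items()})
hexfit(p,511.3,-234.5); sidefit(p,511.2,-234.4); sidefit(p,492,-162); to(511.3,-234.5,29.5,-4)
E
```

```text
t 6.83 pos [ 511.5 -234.6  119.6] rpy [ 1.7997e+02  4.0000e-02 -2.9800e+00] F [-0.2  0.2  0.3] M [-0.02  0.01 -0.01] w 0.651 q7 [ 0.57  0.55 -0.33  1.87  0.25  0.77  0.05]
N 774 398 ang [58.4  5.4 13.5] ctr [ 511.5 -234. ] stud 511.3 -234.6 d 17.8
side 276 ctr [ 511.2 -235. ] ang 57.6 rms 0.18
side 33 ctr [ 491.9 -162.1] ang 23.2 rms 0.15
lin [-0.   0.3 89.9] twist [0.  0.1 1.2]
```

Request:
arm_command(
  linear=[
    [0,0.2,30],
    [0,0.2,55],
    [0,0.2,75],
    [0,0.2,90],
    [0,0.2,90],
    [0,0.2,90],
    [0,0.2,90],
    [0,0.2,90],
    [0,0.2,90],
    [0,0.2,90],
    [0,0.2,90],
    [0,0.2,90],
  ],
  twist=[
    [0,0,1.3],
    [0,0,1.3],
    [0,0,1.3],
    [0,0,1.3],
    [0,0,1.3],
    [0,0,1.3],
    [0,0,1.3],
    [0,0,1.3],
    [0,0,1.3],
    [0,0,1.3],
    [0,0,1.3],
    [0,0,1.3],
  ],
  gripper=[0.65,0.65,0.65,0.65,0.65,0.5,0.4,0,0,0,0,0],
)

```text
clock: 8.38
eef_pos: [511.1, -234.6, 30.4]
tcp_rot: [3.141, 0.001, -0.072]
ft_force: [-2.5, 0.4, 7.6]
width: 0.339
```

```bash
python3 -c "
from h import *
st()"
```

```text
t 8.38 pos [ 511.1 -234.6   30.4] rpy [ 1.7995e+02  5.0000e-02 -4.1500e+00] F [-2.5  0.4  7.6] M [0.26 0.74 0.01] w 0.339 q7 [ 0.52  0.67 -0.27  1.94  0.32  0.57 -0.03]
```

Request:
arm_command(
  linear=[
    [0,0,0],
    [0,0,0],
    [0,0,0],
    [0,0,0],
  ],
  twist=[
    [0,0,1],
    [0,0,2],
    [0,0,3],
    [0,0,4],
  ],
  gripper=[0,0,0,0],
)

```text
clock: 8.88
eef_pos: [510.9, -234.6, 30.5]
tcp_rot: [3.14, 0.001, -0.143]
ft_force: [-2.2, 0.7, 0.3]
width: 0.338
```

```bash
python3 -c "
from h import *
st()"
```

```text
t 8.88 pos [ 510.9 -234.6   30.5] rpy [ 1.7994e+02  6.0000e-02 -8.2100e+00] F [-2.2  0.7  0.3] M [0.09 0.3  0.06] w 0.338 q7 [ 0.51  0.67 -0.25  1.94  0.29  0.57 -0.08]
```

Request:
arm_command(
  linear=[
    [0,0,0],
    [0,0,0],
    [0,0,0],
  ],
  twist=[
    [0,0,1.5],
    [0,0,3],
    [0,0,4.5],
  ],
  gripper=[0,0,0],
)

```text
clock: 9.25
eef_pos: [510.8, -234.5, 30.5]
tcp_rot: [3.14, 0.001, -0.224]
ft_force: [-1.2, 0.4, 0.0]
width: 0.337
```

```bash
python3 -c "
from h import *
st()"
```

```text
t 9.25 pos [ 510.8 -234.5   30.5] rpy [ 1.7993e+02  6.0000e-02 -1.2820e+01] F [-1.2  0.4  0. ] M [0.08 0.26 0.08] w 0.337 q7 [ 0.49  0.67 -0.23  1.94  0.27  0.56 -0.14]
```

Middle nut gives way easily (0.06 to 0.08 N m). I'll complete about 30° in total.

Request:
arm_command(
  linear=[
    [0,0,0],
    [0,0,0],
    [0,0,0],
    [0,0,0],
    [0,0,0],
    [0,0,0],
    [0,0,0],
    [0,0,0],
    [0,0,0],
  ],
  twist=[
    [0,0,2.5],
    [0,0,5],
    [0,0,7.5],
    [0,0,10],
    [0,0,12.5],
    [0,0,15],
    [0,0,17.5],
    [0,0,19.5],
    [0,0,19.5],
  ],
  gripper=[0,0,0,0,0,0,0,0,0],
)

```text
clock: 10.38
eef_pos: [510.5, -234.4, 30.5]
tcp_rot: [3.14, 0.001, -0.565]
ft_force: [-4.7, 1.5, 3.9]
width: 0.339
```

```bash
python3 -c "
from h import *
st(); to(530.3,-307,120,-22)"
```

```text
t 10.38 pos [ 510.5 -234.4   30.5] rpy [ 1.799e+02  7.000e-02 -3.238e+01] F [-4.7  1.5  3.9] M [ 0.45  0.99 -0.07] w 0.339 q7 [ 0.43  0.66 -0.13  1.94  0.16  0.55 -0.38]
lin [ 55.5  50.9 -89.5] twist [  0.1   0.1 -10.4]
```

Request:
arm_command(
  linear=[
    [0,0,0],
    [0,0,0],
    [0,0,0],
    [0,0,-30],
    [0,0,-60],
    [55,51,-89],
    [55,51,-89],
    [55,51,-89],
    [55,51,-89],
  ],
  twist=[
    [0,0,0],
    [0,0,0],
    [0,0,0],
    [0,0,0],
    [0,0,0],
    [0,0,-5],
    [0,0,-10],
    [0,0,-10.4],
    [0,0,-10.4],
  ],
  gripper=[0.65,0.65,0.65,0.65,0.65,0.65,0.65,0.65,0.65],
)

```text
clock: 11.5
eef_pos: [529.5, -305.4, 118.9]
tcp_rot: [3.141, 0.003, -0.384]
ft_force: [-0.2, 1.1, -0.0]
width: 0.653
```

```bash
python3 - <<'E'
from h import *
st()
p=ctrl.capture("wrist"); np.savez("w4.npz",**{k:np.array(v) for k,v in p.items()})
hexfit(p,530,-306.7); sidefit(p,530.2,-306.7); sidefit(p,511.2,-234.7); to(530.2,-306.9,29.5,-22)
E
```

```text
t 11.5 pos [ 529.5 -305.4  118.9] rpy [ 1.7997e+02  1.6000e-01 -2.2030e+01] F [-0.2  1.1 -0. ] M [0.01 0.05 0.04] w 0.653 q7 [ 0.59  0.6  -0.22  1.74  0.17  0.82 -0.1 ]
N 779 394 ang [38.5 33.3 22.2] ctr [ 530.5 -307.1] stud 530.4 -307.2 d 17.7
side 287 ctr [ 530.2 -307.6] ang 40.5 rms 0.19
side 153 ctr [ 511.  -234.7] ang 27.2 rms 0.18
lin [ 1.6  1.3 89.4] twist [0.  0.2 0. ]
```

Request:
arm_command(
  linear=[
    [1.8,1.4,30],
    [1.8,1.4,55],
    [1.8,1.4,75],
    [1.8,1.4,89],
    [1.8,1.4,89],
    [1.8,1.4,89],
    [1.8,1.4,89],
    [1.8,1.4,89],
    [1.8,1.4,89],
    [1.8,1.4,89],
    [1.8,1.4,89],
    [1.8,1.4,89],
  ],
  twist=[
    [0,0,-0.7],
    [0,0,-0.7],
    [0,0,-0.7],
    [0,0,-0.7],
    [0,0,-0.7],
    [0,0,-0.7],
    [0,0,-0.7],
    [0,0,-0.7],
    [0,0,-0.7],
    [0,0,-0.7],
    [0,0,-0.7],
    [0,0,-0.7],
  ],
  gripper=[0.65,0.65,0.65,0.65,0.65,0.5,0.4,0,0,0,0,0],
)

```text
clock: 13.05
eef_pos: [529.8, -306.9, 30.9]
tcp_rot: [3.141, 0.004, -0.371]
ft_force: [-4.6, 2.9, 8.5]
width: 0.34
```

Request:
arm_command(
  linear=[
    [0,0,0],
    [0,0,0],
    [0,0,0],
    [0,0,0],
  ],
  twist=[
    [0,0,1],
    [0,0,2],
    [0,0,3],
    [0,0,4],
  ],
  gripper=[0,0,0,0],
)

```text
clock: 13.55
eef_pos: [529.7, -306.9, 31.0]
tcp_rot: [3.14, 0.004, -0.442]
ft_force: [-2.9, 0.1, 1.0]
width: 0.336
```

```bash
python3 -c "
from h import *
st()"
```

```text
t 13.55 pos [ 529.7 -306.9   31. ] rpy [179.93   0.21 -25.33] F [-2.9  0.1  1. ] M [0.1  0.25 0.43] w 0.336 q7 [ 0.56  0.72 -0.18  1.8   0.19  0.64 -0.17]
```

Resists at 0.43 N m; a little more to reach about 0.5.

Request:
arm_command(
  linear=[
    [0,0,0],
    [0,0,0],
    [0,0,0],
  ],
  twist=[
    [0,0,0.5],
    [0,0,1],
    [0,0,1.5],
  ],
  gripper=[0,0,0],
)

```text
clock: 13.92
eef_pos: [529.6, -306.9, 31.0]
tcp_rot: [3.14, 0.004, -0.469]
ft_force: [-0.2, 0.6, -0.5]
width: 0.336
```

```bash
python3 - <<'E'
from h import *
st()
c=np.load("ctop.npy").reshape(-1,3)
m=(c[:,2]>38)&(c[:,2]<50)&(np.abs(c[:,0]-388)<60)&(np.abs(c[:,1]+378)<60); Q=c[m]
for lo,hi in((38.5,41.5),(42,47)):
    q=Q[(Q[:,2]>lo)&(Q[:,2]<hi)]; print(len(q),cv2.minAreaRect(q[:,:2].astype(np.float32)),q.mean(0))
to(388,-378,150,90)
E
```

```text
t 13.93 pos [ 529.6 -306.9   31. ] rpy [179.92   0.21 -26.86] F [-0.2  0.6 -0.5] M [0.07 0.18 0.48] w 0.336 q7 [ 0.55  0.72 -0.17  1.8   0.19  0.64 -0.19]
363 ((401.72235107421875, -378.61700439453125), (87.60293579101562, 59.14406967163086), 0.3307815492153168) [ 387.58543517 -378.38792015   39.98549452]
190 ((402.60638427734375, -378.37554931640625), (89.45645904541016, 59.10102081298828), 0.44002875685691833) [ 390.24031198 -377.42343177   43.68402212]
lin [ -94.7  127.6 -118.5] twist [  -0.2    0.2 -116.9]
```

Right nut is tight at 0.48 N m, so all three are checked and the middle one is loose. Next: release and go above the holder.

```bash
python3 -c "
from h import *
to(388,-378,150,-90)"
```

```text
lin [ -94.7  127.6 -118.5] twist [ 0.2  0.1 63.1]
```

Request:
arm_command(
  linear=[
    [0,0,0],
    [0,0,0],
    [0,0,0],
    [0,0,-40],
    [0,0,-80],
    [-30,40,-118],
    [-60,80,-118],
    [-95,128,-118],
    [-95,128,-118],
    [-95,128,-118],
    [-95,128,-118],
    [-95,128,-118],
    [-95,128,-118],
  ],
  twist=[
    [0,0,0],
    [0,0,0],
    [0,0,0],
    [0,0,0],
    [0,0,0],
    [0,0,10],
    [0,0,20],
    [0,0,30],
    [0,0,40],
    [0,0,50],
    [0,0,60],
    [0.2,0.1,63.1],
    [0.2,0.1,63.1],
  ],
  gripper=[0.65,0.65,0.65,0.65,0.65,1,1,1,1,1,1,1,1],
)

```text
clock: 15.55
eef_pos: [387.6, -378.1, 149.7]
tcp_rot: [3.141, 0.001, -1.57]
ft_force: [-0.4, 0.2, 0.4]
width: 1.002
```

```bash
python3 - <<'E'
from h import *
st()
p=ctrl.capture("wrist"); np.savez("w5.npz",**{k:np.array(v) for k,v in p.items()})
c=wcloud(p); m=(np.abs(c[...,0]-388)<60)&(np.abs(c[...,1]+378)<60); 
for lo,hi in((38,41.8),(42.5,46)):
    g=(m&(c[...,2]>lo)&(c[...,2]<hi)).astype(np.uint8)
    n,L,S,_=cv2.connectedComponentsWithStats(g)
    for k in range(1,n):
        if S[k,4]>60:
            q=c[L==k]; print(lo,len(q),cv2.minAreaRect(q[:,:2].astype(np.float32)),np.round(q.mean(0),1))
cv2.imwrite("pics/w5.png",cv2.resize(np.hstack([p["color"],ortho(p,420,-400,40,110,384)])[...,::-1],(798,342)))
E
```

```text
t 15.55 pos [ 387.6 -378.1  149.7] rpy [ 1.7999e+02  3.0000e-02 -8.9930e+01] F [-0.4  0.2  0.4] M [-0.04  0.05  0.  ] w 1.002 q7 [ 0.61  0.47  0.1   1.9  -0.07  0.77 -0.81]
38 2733 ((386.9456481933594, -381.3280334472656), (59.902854919433594, 40.03166961669922), 88.08999633789062) [ 387.7 -381.    39.7]
38 87 ((364.19952392578125, -384.6069641113281), (2.3904237747192383, 50.9006233215332), 0.004922057967633009) [ 364.4 -385.    39.9]
42.5 538 ((414.6898193359375, -380.25732421875), (58.68520736694336, 8.158880233764648), 89.6258544921875) [ 414.8 -380.5   43.6]
42.5 379 ((361.40533447265625, -380.34942626953125), (58.92637634277344, 7.483354568481445), 89.2341537475586) [ 361.5 -380.8   43.4]
```

View pics/w5.png

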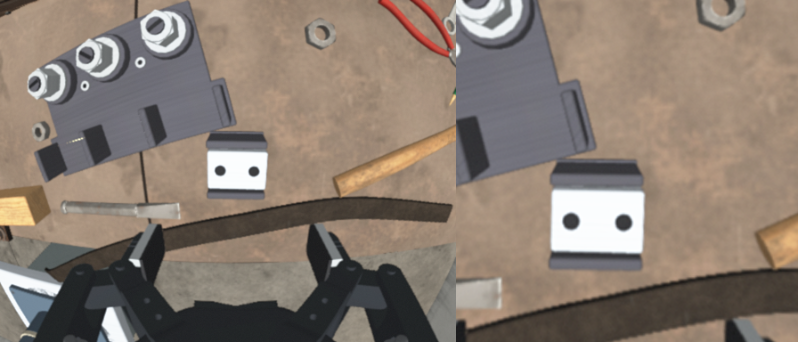

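Wrist view: the block's white top is centred at ortho px (597,222), with the holder walls above and below it and both ends free. The fit gives block centre (387.3, -381), size 60x40, at z 39.7. I'll descend and grip.

Request:
arm_command(
  linear=[
    [2.8,0,40],
    [2.8,0,80],
    [2.8,0,110],
    [2.8,0,130],
    [2.8,0,144],
    [2.8,0,144],
    [2.8,0,144],
    [2.8,0,144],
    [2.8,0,144],
    [2.8,0,144],
    [2.8,0,144],
    [2.8,0,144],
  ],
  twist=[
    [0,0,0.5],
    [0,0,0.5],
    [0,0,0.5],
    [0,0,0.5],
    [0,0,0.5],
    [0,0,0.5],
    [0,0,0.5],
    [0,0,0.5],
    [0,0,0.5],
    [0,0,0.5],
    [0,0,0.5],
    [0,0,0.5],
  ],
  gripper=[1,1,1,1,1,0.9,0.8,0,0,0,0,0],
)

```text
clock: 17.1
eef_pos: [388.1, -381.2, 6.7]
tcp_rot: [-3.14, -0.0, -1.577]
ft_force: [-0.1, 0.7, 5.4]
width: 0.693
```

```bash
python3 -c "
from h import *
st()"
```

```text
t 17.1 pos [ 388.1 -381.2    6.7] rpy [-1.7994e+02 -3.0000e-02 -9.0370e+01] F [-0.1  0.7  5.4] M [0.26 0.1  0.03] w 0.693 q7 [ 0.65  0.69  0.07  2.01 -0.1   0.44 -0.79]
```

Request:
arm_command(
  linear=[
    [0,0,-15],
    [0,0,-30],
    [0,0,-60],
    [0,0,-70],
    [37,-36,-70],
    [74,-72,-70],
    [74,-72,-70],
    [74,-72,-40],
    [74,-72,-15],
    [74,-72,-3],
    [74,-72,0],
    [74,-72,0],
  ],
  twist=[
    [0,0,0],
    [0,0,0],
    [0,0,0],
    [0,0,0],
    [0,0,0],
    [0,0,0],
    [0,0,0],
    [0,0,0],
    [0,0,0],
    [0,0,0],
    [0,0,0],
    [0,0,0],
  ],
  gripper=[0,0,0,0,0,0,0,0,0,0,0,0],
)

```text
clock: 18.6
eef_pos: [459.8, -455.9, 7.5]
tcp_rot: [-3.14, -0.001, -1.577]
ft_force: [0.1, -0.2, -2.6]
width: 0.689
```

```bash
python3 -c "
from h import *
st()"
```

```text
t 18.6 pos [ 459.8 -455.9    7.5] rpy [-1.7991e+02 -5.0000e-02 -9.0370e+01] F [ 0.1 -0.2 -2.6] M [ 0.   -0.01  0.01] w 0.689 q7 [ 0.66  0.78  0.08  1.73 -0.09  0.63 -0.78]
```

Request:
arm_command(
  linear=[
    [0,0,1.5],
    [0,0,3],
    [0,0,4],
    [0,0,4.5],
    [0,0,4.5],
  ],
  twist=[
    [0,0,0],
    [0,0,0],
    [0,0,0],
    [0,0,0],
    [0,0,0],
  ],
  gripper=[0,0,0,0,0],
)

```text
clock: 19.23
eef_pos: [459.7, -455.9, 3.0]
tcp_rot: [-3.14, -0.001, -1.577]
ft_force: [-0.1, -0.1, -1.4]
width: 0.697
```

Request:
arm_command(
  linear=[
    [0,0,0.7],
    [0,0,1.2],
    [0,0,1.2],
  ],
  twist=[
    [0,0,0],
    [0,0,0],
    [0,0,0],
  ],
  gripper=[0,0,0],
)

```text
clock: 19.6
eef_pos: [459.8, -455.9, 2.8]
tcp_rot: [-3.14, -0.001, -1.577]
ft_force: [-2.7, 3.2, 9.8]
width: 0.694
```

On the bench. Release, lift, turn 90°, and look.

Request:
arm_command(
  linear=[
    [0,0,0],
    [0,0,0],
    [0,0,0],
    [0,0,-30],
    [0,0,-80],
    [0,0,-120],
    [0,0,-120],
    [0,0,-120],
    [0,0,-120],
    [0,0,-120],
    [0,0,-120],
    [0,0,-120],
    [0,0,-120],
    [0,0,-120],
    [0,0,-120],
    [0,0,-120],
  ],
  twist=[
    [0,0,0],
    [0,0,0],
    [0,0,0],
    [0,0,0],
    [0,0,0],
    [0,0,-10],
    [0,0,-20],
    [0,0,-30],
    [0,0,-40],
    [0,0,-50],
    [0,0,-60],
    [0,0,-70],
    [0,0,-80],
    [0,0,-90],
    [0,0,-90],
    [0,0,-90],
  ],
  gripper=[0.95,0.95,0.95,0.95,0.95,0.7,0.7,0.7,0.7,0.7,0.7,0.7,0.7,0.7,0.7,0.7],
)

```text
clock: 21.6
eef_pos: [459.4, -455.8, 122.7]
tcp_rot: [3.141, -0.002, -0.011]
ft_force: [-0.7, -1.2, 0.0]
width: 0.704
```

```bash
python3 - <<'E'
from h import *
st()
p=ctrl.capture("wrist"); np.savez("w6.npz",**{k:np.array(v) for k,v in p.items()})
c=wcloud(p); g=(np.abs(c[...,0]-460)<60)&(np.abs(c[...,1]+456)<50)&(c[...,2]>33)&(c[...,2]<39)
q=c[g]; print(len(q),cv2.minAreaRect(q[:,:2].astype(np.float32)),np.round(q.mean(0),1))
E
```

```text
t 21.6 pos [ 459.4 -455.8  122.7] rpy [ 1.7995e+02 -1.1000e-01 -6.1000e-01] F [-0.7 -1.2  0. ] M [-0.01  0.01  0.03] w 0.704 q7 [ 0.92  0.65 -0.35  1.64  0.27  0.9   0.46]
3257 ((448.9996643066406, -446.5026550292969), (60.43684387207031, 81.38602447509766), 0.9502500891685486) [ 459.2 -455.3   35.6]
```

Request:
arm_command(
  linear=[
    [0,0,40],
    [0,0,75],
    [0,0,100],
    [0,0,113],
    [0,0,114],
    [0,0,114],
    [0,0,114],
    [0,0,114],
    [0,0,114],
    [0,0,114],
    [0,0,114],
  ],
  twist=[
    [0,0,0],
    [0,0,0],
    [0,0,0],
    [0,0,0],
    [0,0,0],
    [0,0,0],
    [0,0,0],
    [0,0,0],
    [0,0,0],
    [0,0,0],
    [0,0,0],
  ],
  gripper=[0.7,0.7,0.7,0.7,0.7,0.6,0,0,0,0,0],
)

```text
clock: 23.02
eef_pos: [460.4, -456.5, 10.1]
tcp_rot: [3.139, -0.003, -0.01]
ft_force: [0.1, 0.1, 6.5]
width: 0.455
```

```bash
python3 - <<'E'
from h import *
st()
# middle bay: refine rail from wrist shot w4/w1 (cheek tops)
for f in("w1","w4","w3"):
    p=dict(np.load(f+".npz")); c=wcloud(p)
    g=((c[...,2]>48.3)&(c[...,2]<52)&(c[...,0]>370)&(c[...,0]<480)&(c[...,1]>-390)&(c[...,1]<-120)).astype(np.uint8)
    n,L,S,_=cv2.connectedComponentsWithStats(g)
    for k in range(1,n):
        if S[k,4]>40:
            q=c[L==k]; (x,y),w,a=cv2.minAreaRect(q[:,:2].astype(np.float32)); print(f,S[k,4],round(x,1),round(y,1),np.round(w,1),round(a,1))
N=np.array([[492.1,-162.1],[511.2,-234.8],[530.3,-307.2]])
d=N[0]-N[2]; yaw=np.degrees(np.arctan2(-d[0],d[1])); r=np.radians(yaw); print(yaw,np.hypot(*d)); b=N.mean(0)-90*np.array([np.cos(r),np.sin(r)]); print("bay from nuts",b)
E
```

```text
t 23.02 pos [ 460.4 -456.5   10.1] rpy [179.86  -0.2   -0.58] F [0.1 0.1 6.5] M [0.15 0.2  0.02] w 0.455 q7 [ 0.89  0.79 -0.29  1.72  0.33  0.68  0.4 ]
w1 284 395.9 -148.9 [39.2  7.9] 14.1
w1 273 414.8 -221.0 [38.7  8.1] 12.7
w1 225 433.9 -292.5 [38.1  8.2] 16.8
w1 186 453.3 -365.9 [39.2  9.1] 14.9
w4 262 396.3 -148.9 [39.6  8.7] 14.2
w4 308 414.7 -221.4 [39.9  7.9] 14.5
w4 320 434.1 -293.8 [39.6  8. ] 15.3
w4 146 461.1 -363.6 [24.2  7.8] 16.0
w3 388 395.9 -148.8 [40.3  8. ] 15.0
w3 371 414.8 -221.0 [40.  8.] 14.7
w3 114 423.5 -296.4 [19.1  8.4] 12.4
w3 124 460.2 -363.6 [23.7  8.1] 16.5
14.749393676660196 150.0441601662657
bay from nuts [ 424.16562302 -257.61325431]
```

```bash
python3 -c "
from h import *
to(424.5,-258.1,80,14.7)"
```

```text
lin [ -37.6 -197.8  -70.5] twist [  0.2  -0.2 -15.3]
```

Request:
arm_command(
  linear=[
    [0,0,-20],
    [0,0,-50],
    [0,0,-90],
    [-10,-50,-105],
    [-20,-100,-105],
    [-30,-150,-105],
    [-37.6,-198,-105],
    [-37.6,-198,-90],
    [-37.6,-198,-70],
    [-37.6,-198,-70],
    [-37.6,-198,-70],
  ],
  twist=[
    [0,0,0],
    [0,0,0],
    [0,0,0],
    [0,0,-5],
    [0,0,-10],
    [0,0,-15.3],
    [0.2,-0.2,-15.3],
    [0.2,-0.2,-15.3],
    [0.2,-0.2,-15.3],
    [0.2,-0.2,-15.3],
    [0.2,-0.2,-15.3],
  ],
  gripper=[0,0,0,0,0,0,0,0,0,0,0],
)

```text
clock: 24.4
eef_pos: [424.8, -258.6, 80.1]
tcp_rot: [3.142, -0.0, 0.256]
ft_force: [0.9, -0.1, -1.7]
width: 0.455
```

```bash
python3 - <<'E'
from h import *
st()
p=ctrl.capture("wrist"); np.savez("w7.npz",**{k:np.array(v) for k,v in p.items()})
c=wcloud(p); g=(np.hypot(c[...,0]-424,c[...,1]+258)<45)&(c[...,2]>100)&(c[...,2]<112); q=c[g]
print(len(q),cv2.minAreaRect(q[:,:2].astype(np.float32)),np.round(q.mean(0),1))
cv2.imwrite("pics/w7.png",np.hstack([p["color"],])[...,::-1])
to(424.5,-258.1,22,14.7)
E
```

```text
t 24.4 pos [ 424.8 -258.6   80.1] rpy [180.    -0.    14.68] F [ 0.9 -0.1 -1.7] M [0.05 0.04 0.03] w 0.455 q7 [ 0.73  0.54 -0.4   2.07  0.36  0.6   0.34]
9448 ((424.44500732421875, -259.0066833496094), (66.5082015991211, 60.69654846191406), 13.80402946472168) [ 423.2 -254.2  105.7]
lin [-0.3 -0.6 58.2] twist [ 0. -0. -0.]
```

View pics/w7.png

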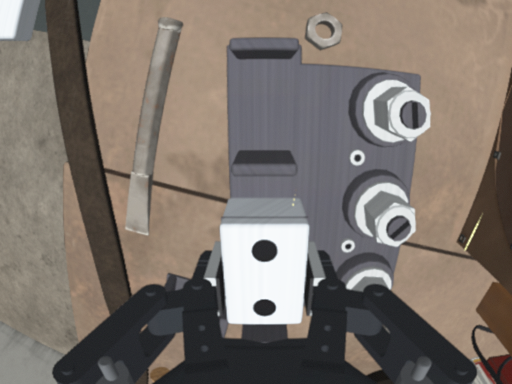

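The block is gripped square to the rail (white top at px (265,270)), with the next cheek clear at (263,160). Lowering into the middle bay.

Request:
arm_command(
  linear=[
    [-0.4,-1.0,15],
    [-0.4,-1.0,30],
    [-0.4,-1.0,42],
    [-0.4,-1.0,50],
    [-0.4,-1.0,55],
    [-0.4,-1.0,58],
    [-0.4,-1.0,60],
    [-0.4,-1.0,60],
  ],
  twist=[
    [0,0,0],
    [0,0,0],
    [0,0,0],
    [0,0,0],
    [0,0,0],
    [0,0,0],
    [0,0,0],
    [0,0,0],
  ],
  gripper=[0,0,0,0,0,0,0,0],
)

```text
clock: 25.45
eef_pos: [424.3, -257.8, 20.3]
tcp_rot: [3.141, -0.0, 0.256]
ft_force: [1.0, 0.3, -1.6]
width: 0.455
```

```bash
python3 - <<'E'
from h import *
st()
p=ctrl.capture("wrist"); c=wcloud(p); r=np.radians(14.7); X=c[...,:2]-[424.3,-257.4]; a=X@[np.cos(r),np.sin(r)]; b=X@[-np.sin(r),np.cos(r)]
g=(np.abs(a)<10)&(np.abs(b)<50)&(c[...,2]>44)
z=c[g][:,2]; bb=b[g]
for lo in range(-46,47,4):
    m=(bb>=lo)&(bb<lo+4); print(lo,m.sum(),np.round(np.percentile(z[m],[10,50,90]),1) if m.sum() else "")
t=g&(c[...,2]>46)&(c[...,2]<56)&(np.abs(b)<33.2); print(np.percentile(b[t],[.5,1,99,99.5]))
cv2.imwrite("pics/w8.png",p["color"][...,::-1])
E
```

```text
t 25.45 pos [ 424.3 -257.8   20.3] rpy [ 1.7998e+02 -3.0000e-02  1.4680e+01] F [ 1.   0.3 -1.6] M [0.03 0.03 0.02] w 0.455 q7 [ 0.67  0.64 -0.32  2.11  0.44  0.45  0.27]
-46 0 
-42 58 [49.1 49.7 50.1]
-38 249 [47.7 49.4 50.2]
-34 256 [44.6 46.8 49. ]
-30 199 [45.2 45.8 46.4]
-26 200 [45.3 45.9 46.5]
-22 222 [45.4 46.1 46.7]
-18 228 [45.4 46.1 46.7]
-14 260 [45.2 46.  46.6]
-10 256 [45.3 45.9 46.7]
-6 262 [45.2 45.9 46.6]
-2 289 [45.3 45.9 46.5]
2 300 [45.4 45.9 46.7]
6 2828 [ 46.7 102.5 110.2]
10 632 [ 45.6  98.1 110.2]
14 444 [ 45.5  46.3 115.8]
18 452 [ 45.3  46.1 116.6]
22 359 [45.2 45.9 46.6]
26 341 [44.5 45.6 46.3]
30 7 [48.1 48.3 48.7]
34 401 [48.9 49.6 50.3]
38 602 [45.4 49.1 50.2]
42 0 
46 0 
[-33.07272592 -32.99929987  27.67130741  28.12443817]
```

View pics/w8.png

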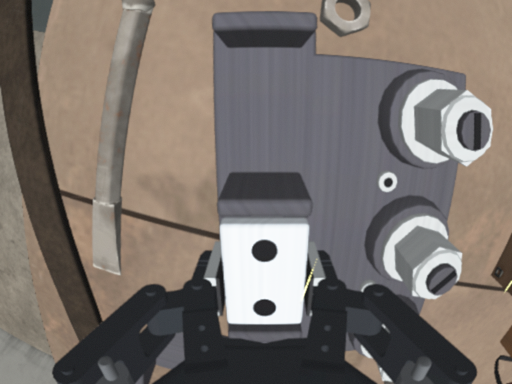

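The block is between the cheeks with its bottom about 4 mm above the floor, but about 1.8 mm off towards -y. I'll correct that and lower gently.

Request:
arm_command(
  linear=[
    [0,-1.6,0],
    [0,-1.6,0],
    [0,-1.6,1.2],
    [0,-1.6,2.4],
    [0,-1.6,3.2],
    [0,-1.6,3.8],
    [0,-1.6,3.8],
  ],
  twist=[
    [0,0,0],
    [0,0,0],
    [0,0,0],
    [0,0,0],
    [0,0,0],
    [0,0,0],
    [0,0,0],
  ],
  gripper=[0,0,0,0,0,0,0],
)

```text
clock: 26.38
eef_pos: [424.0, -256.2, 16.6]
tcp_rot: [3.141, -0.001, 0.256]
ft_force: [-0.3, -1.0, -2.4]
width: 0.455
```

Request:
arm_command(
  linear=[
    [0,0,0.4],
    [0,0,0.8],
    [0,0,0.8],
  ],
  twist=[
    [0,0,0],
    [0,0,0],
    [0,0,0],
  ],
  gripper=[0,0,0],
)

```text
clock: 26.75
eef_pos: [424.0, -256.2, 16.1]
tcp_rot: [3.141, -0.001, 0.256]
ft_force: [-1.9, 1.6, 5.0]
width: 0.458
```

Seated on the floor. Release and lift straight up.

Request:
arm_command(
  linear=[
    [0,0,0],
    [0,0,0],
    [0,0,0],
    [0,0,-20],
    [0,0,-60],
    [0,0,-110],
    [0,0,-160],
    [0,0,-160],
    [0,0,-160],
  ],
  twist=[
    [0,0,0],
    [0,0,0],
    [0,0,0],
    [0,0,0],
    [0,0,0],
    [0,0,0],
    [0,0,0],
    [0,0,0],
    [0,0,0],
  ],
  gripper=[0.7,0.7,0.7,0.7,0.7,0.7,0.7,0.7,0.7],
)

```text
clock: 27.88
eef_pos: [423.5, -256.2, 175.8]
tcp_rot: [3.141, -0.0, 0.256]
ft_force: [-0.5, 0.3, -0.4]
width: 0.7
```

```bash
python3 - <<'E'
from h import *
st()
p=ctrl.capture("wrist"); c=wcloud(p); r=np.radians(14.7); X=c[...,:2]-[424.3,-257.4]; a=X@[np.cos(r),np.sin(r)]; b=X@[-np.sin(r),np.cos(r)]
g=((np.abs(a)<35)&(np.abs(b)<33)&(c[...,2]>39)&(c[...,2]<45)).astype(np.uint8)
g=g>0; q=np.stack([a[g],b[g]],-1).astype(np.float32); print(len(q),cv2.minAreaRect(q),"z",np.percentile(c[g][:,2],[2,50,98]))
for s,(u,v) in {"+a":(15,0),"-a":(-15,0),"+b":(0,24),"-b":(0,-24)}.items():
    m=g&(np.hypot(a-u,b-v)<5); print(s,np.median(c[m][:,2]))
for n in[(492.1,-162.1),(511.2,-234.8),(530.3,-307.2)]: sidefit(p,*n)
t=ctrl.capture("top"); cv2.imwrite("pics/fin.png",cv2.resize(np.hstack([p["color"],cv2.resize(t["color"][110:290,150:390],(512,384))])[...,::-1],(798,300)))
E
```

```text
t 27.88 pos [ 423.5 -256.2  175.8] rpy [ 1.7995e+02 -2.0000e-02  1.4660e+01] F [-0.5  0.3 -0.4] M [ 0.02 -0.04 -0.04] w 0.7 q7 [ 0.8   0.4  -0.48  1.97  0.25  0.83  0.43]
2373 ((-0.20623016357421875, 0.6916484832763672), (59.359779357910156, 40.173770904541016), 89.83969116210938) z [39.97720091 41.73723154 43.16921994]
+a 41.66565427842124
-a 41.7716130314314
+b 41.930167002192945
-b 41.88043994025929
side 168 ctr [ 491.9 -162. ] ang 22.8 rms 0.3
side 221 ctr [ 510.9 -234.7] ang 29.2 rms 0.32
side 231 ctr [ 530.  -307.1] ang 36.6 rms 0.37
```

View pics/fin.png

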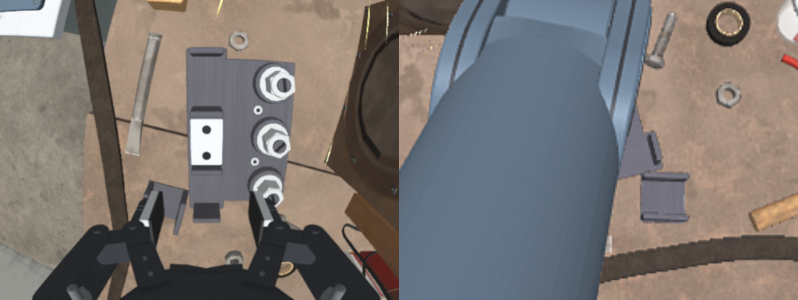

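The block lies flat (top at about 41.8 mm) and centred in the middle bay (px (206,142)). The holder is empty, the bystanders look untouched, and the arm is clear.

```bash
python3 -c "
from h import *
print(ctrl.job_done()); st()"
```

```text
the job is handed in; nothing more can be done
None
the job is handed in; nothing more can be done
```

The job is handed in: the middle nut is the loose one, and the marker block is released in its bay. The arm's clock read about 28 s of the 72 s allowed.

| Nut (seen from the robot) | Torque | Result |
|---|---|---|
| Left | 0.54 N m after about 6° | tight |
| Middle | 0.06–0.08 N m, turned on to about 30° | loose |
| Right | 0.48 N m after about 6–7° | tight |

- **Block:** I took it out only after all three nuts were checked. I set it down on the bench, regripped it across its 40 mm width and lowered it until it touched the bay floor.
- **Last checks:** The block's top is at 41.8 mm (expected 42), so it is flat and fully down. It sits 0.2 mm from the bay middle along the rail's x and 0.7 mm along its y, and it is square to the rail. The gripper was open and clear, 176 mm up, with about 0 N on the wrist.
- **Measurements that disagreed:**
  - The top camera placed the holder and nuts about 2–3 mm differently in y from the wrist camera. I used the wrist values, and the grasps fitted.
  - The middle nut's turn read 30.4° in the close-up view but about 28° in the last, farther one.
- **Not fully checked:** The arm hid much of the top camera's last picture, so I judged the surrounding items from what both cameras still showed.

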